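# Hang the washed film reels in the drying case and slide its hatch shut

### The arm

A 7-joint arm with a two-finger parallel gripper is mounted at the origin on the work surface. World frame = base frame: x ahead of the robot, y to its left, z up, the work surface at z = 0. Lengths are in mm, angles in rad, forces in N, time in s.
With the tool pointing down it reaches from about 425 to 875 mm from the base axis. Payload 4.7 kg.
Tool frame: the origin (TCP) lies at the very end of the fingers, on their centre line; the grasp point (between the pads) lies 19 mm behind it; z points along the fingers, y is the direction in which the jaws open and shut (so a half turn about z gives the same grasp; the last joint's range is limited). The gripper opens to 87 mm and grips with 3 to 60 N. Pads are 19 mm wide; open, the fingers measure 117 mm over their backs; the gripper's body (75 mm by 190 mm) begins 51 mm behind the grasp point.
Start: joints at [-1.321, 0.321, -0.07, 1.45, 0.023, 1.371, -0.057], TCP at [151.88, 632.027, 222.587] pointing down, gripper open.
Joint ranges: [-2.86, 2.86], [-0.3, 2.09], [-1.38, 1.24], [0.06, 2.45], [-1.56, 4.7], [0.09, 2.05], [-2.69, 2.69]. Speed limits (rad/s): [2.57, 2.57, 3.14, 3.14, 3.14, 3.14, 3.14].

### API

Orientations are given as a unit quaternion [w, x, y, z].
In Python, from bench import r, imaging gives the robot as it stands.
- The arm moves only by the tool carry_out, never from a script. Its argument "moves" is a list of rows, each a list of 5 numbers: the closure, from -1 (fully open) to 1 (shut), then the shift along the tool's x, y, z in m, then the turn about the tool's z in rad. A call has 1 to 8 rows; each row is the pose to reach, as a shift and turn from the pose commanded when the call began, along the tool's axes at that moment; what a row does not reach only later rows make up. A row lasts 1/8 s, in which the tool goes at most 62.5 mm and 10.7 degrees, less where a joint would pass 70% of its speed; a pose out of reach is approached as far as the arm can. A call with a gripper value outside its range is refused whole. The fingers move at their own pace and stop on an object; "force" is the grip in N (left out, the last holds). Time passes only in rows, so rows that repeat a pose let the fingers close. It gives the time, the measured TCP pose, the force and the opening at its end, in the units of the state.
- r.read_state(): the state, without advancing time (a new reading comes with each control period).
- imaging.grab_frame(name): name is "scene" or "top"; returns a dict with "frame" (420x560x3 uint8, red, green, blue), "fx", "fy", "cx", "cy" (pixels), "dist_coeffs" ([k1, k2, p1, p2, k3] as OpenCV has them; the pictures are not rectified), "rvec" (rotation vector, rad) and "tvec" (3), from world to camera coordinates, as OpenCV has them. Camera axes: x right, y down, z forward; pixel columns grow to the right and rows downward; lengths in mm; the calibration is good to about 2 mm. A picture is of the moment at which its call begins. There is no depth.
- r.sign_off(): hands the job in, once; it reports no verdict.
The state is a dict: "time_s": time; "joints": joint angles; "qvel": joint speeds; "joint_torque": joint torques, N m; "eef_pos": TCP position; "orientation": TCP orientation; "force": force on the tool from outside, world axes, zero at the start; "moment": the same for the moment, N m; "width": finger opening in mm.
Only numpy, scipy, OpenCV 4.12 (cv2) and the standard library are available. Lean on these libraries where they do the work, as an engineer would, in place of code of your own. Each camera call takes 0.05 s, during which the arm holds its last target. There are 200 camera calls.

### The job

Slide the drying case's clear hatch right back to its stop, then hang every film reel that has a lifting handle by its wire loop on a hook in the case, one reel to a hook, any hook. When all of them hang freely, push the hatch along its track until it is fully shut against the frame, and leave the plain reels and everything else on the table where they are.

Things in the scene. Friction and masses are not known exactly. Their poses are not given: they have to be found in the camera images.
- hatch (a joint): opening of the drying case's hatch, m: 0 = shut against the wooden frame at the case's +y end, 0.40 = slid right back to its stop. A clear panel 188 x 400 x 6 mm on top of the case, upper face 178 mm above the table; opening moves it along the case's -y, shutting along +y over the hanging bay. Friction about 2 N; stays where left
- hatch_handle (a point): centre of the hatch's handle, an upright black block in the middle of the hatch, 50 mm along the case's x, 16 mm along its y (sliding direction), 36 mm high; this point is 18 mm above the hatch's upper face, 196 mm above the table. Axes are the case's: x away from the robot, y along the track
- case: fixed oak drying case with clear long sides, 200 (x) x 820 (y) x 172 mm high; origin on the table under its centre; a little yaw. Its +y half is the hanging bay, open at the top, inside 188 x 386 mm, floor 12 mm above the table, four hooks on a rail; the -y half is decked over at 172 mm
- hook0 (a point): seat of hook 0 (0 is nearest the case's -y end; 80 mm apart; 116 mm above the table; axes the case's). 7 mm rod: from a rail 34 mm on its +x side it dips to this seat and turns up to a tip 26 mm toward -x and 14 mm above. Hang from the -x side: bar above tip, reel below hook, move +x, lower. Bay walls are 54 mm (+x) and 134 mm (-x) away
- hook1 (a point): seat of hook 1 (0 is nearest the case's -y end; 80 mm apart; 116 mm above the table; axes the case's). 7 mm rod: from a rail 34 mm on its +x side it dips to this seat and turns up to a tip 26 mm toward -x and 14 mm above. Hang from the -x side: bar above tip, reel below hook, move +x, lower. Bay walls are 54 mm (+x) and 134 mm (-x) away
- hook2 (a point): seat of hook 2 (0 is nearest the case's -y end; 80 mm apart; 116 mm above the table; axes the case's). 7 mm rod: from a rail 34 mm on its +x side it dips to this seat and turns up to a tip 26 mm toward -x and 14 mm above. Hang from the -x side: bar above tip, reel below hook, move +x, lower. Bay walls are 54 mm (+x) and 134 mm (-x) away
- hook3 (a point): seat of hook 3 (0 is nearest the case's -y end; 80 mm apart; 116 mm above the table; axes the case's). 7 mm rod: from a rail 34 mm on its +x side it dips to this seat and turns up to a tip 26 mm toward -x and 14 mm above. Hang from the -x side: bar above tip, reel below hook, move +x, lower. Bay walls are 54 mm (+x) and 134 mm (-x) away
- reel0_mid (a point): centre of a steel film reel with lifting handle, 132 mm tall, 120 g, standing on the table or absent. From below: reel 68 mm wide, 26 high; stem; upright 6 mm wire loop in own yz plane (opening 43 to 86 mm up, 38 wide); black square grip 16 x 16, 92 to 132 mm up (its centre 46 above this point). z up. Grip from above on the faces along own y; fingers on the x faces foul the hook
- reel0_eye (a point): same reel's hanging point: underside of the peak of its wire loop, 20 mm above its centre point, 26 mm below its grip's centre; rests on a hook's seat when hung
- reel1_mid (a point): centre of a steel film reel with lifting handle, 132 mm tall, 120 g, standing on the table or absent. From below: reel 68 mm wide, 26 high; stem; upright 6 mm wire loop in own yz plane (opening 43 to 86 mm up, 38 wide); black square grip 16 x 16, 92 to 132 mm up (its centre 46 above this point). z up. Grip from above on the faces along own y; fingers on the x faces foul the hook
- reel1_eye (a point): same reel's hanging point: underside of the peak of its wire loop, 20 mm above its centre point, 26 mm below its grip's centre; rests on a hook's seat when hung
- reel2_mid (a point): centre of a steel film reel with lifting handle, 132 mm tall, 120 g, standing on the table or absent. From below: reel 68 mm wide, 26 high; stem; upright 6 mm wire loop in own yz plane (opening 43 to 86 mm up, 38 wide); black square grip 16 x 16, 92 to 132 mm up (its centre 46 above this point). z up. Grip from above on the faces along own y; fingers on the x faces foul the hook
- reel2_eye (a point): same reel's hanging point: underside of the peak of its wire loop, 20 mm above its centre point, 26 mm below its grip's centre; rests on a hook's seat when hung
- reel3_mid (a point): centre of a steel film reel with lifting handle, 132 mm tall, 120 g, standing on the table or absent. From below: reel 68 mm wide, 26 high; stem; upright 6 mm wire loop in own yz plane (opening 43 to 86 mm up, 38 wide); black square grip 16 x 16, 92 to 132 mm up (its centre 46 above this point). z up. Grip from above on the faces along own y; fingers on the x faces foul the hook
- reel3_eye (a point): same reel's hanging point: underside of the peak of its wire loop, 20 mm above its centre point, 26 mm below its grip's centre; rests on a hook's seat when hung
- plain0_mid (a point): a larger plain steel spiral reel without a handle, 88 mm across, 41 mm high, point about its centre; a bystander, leave it where it is
- plain1_mid (a point): a larger plain steel spiral reel without a handle, 88 mm across, 41 mm high, point about its centre; a bystander, leave it where it is
- canister0_mid (a point): a small translucent film canister with grey cap, 33 mm across, 52 mm high, point at its centre; a bystander
- canister1_mid (a point): a small translucent film canister with grey cap, 33 mm across, 52 mm high, point at its centre; a bystander
- canister2_mid (a point): a small translucent film canister with grey cap, 33 mm across, 52 mm high, point at its centre; a bystander
- tank_mid (a point): black plastic developing tank with twist cap, 102 mm across, 142 mm high, point near its centre; a bystander
- squeegee_mid (a point): squeegee with green handle lying flat, 150 x 110 x 14 mm; a bystander
Mind the look-alikes: they are no part of the job. Leave any yellow look-alike of the part that bears reel0_mid alone. What is shaped like the part that bears reel3_mid but red is not meant.

How it is judged:
By the outcome, as a careful person would: the job done as asked, in the order asked, and still so for the second after the job is handed in, with the robot touching nothing.
Of reel0, reel1, reel2, reel3 only 2 to 4 are there at a start; the rules pass over those that are not, and their reading is None.
At some moment in a run one of reel0, reel1, reel2, reel3 may be knocked a few centimetres aside while the robot is not near it.
Once in a run the grip may slacken for a moment while it holds something.
It also fails if it takes over 210 s, if anything falls off the work surface, if the arm or the gripper's body presses on something with over 40 N, if the wrist force passes 120 N, or if a joint passes its speed limit or range.

## Working session

There is one attempt and no reset: what is moved stays moved. The work goes in short steps, Python scripts to look and compute and a tool call to move; the robot and the scene stay as the last step left them, time stands still between calls to the robot, and variables do not carry over. Pictures are saved under pics/ and viewed, about 12 in all and at most 16, crops included, and the job is handed in when it is done.

Besides the shell and the picture viewer there is one more tool, called after ">>>" by a JSON object that holds its "method" and its "body". carry_out: Moves the arm, as the interface text tells. Its arguments: {"type":"object","properties":{"moves":{"type":"array","items":{"type":"array","items":{"type":"number"}}},"force":{"type":"number"}},"required":["moves"]}

```bash
mkdir -p pics
cat > h.py <<'E'
import numpy as np, cv2
from bench import r, imaging
from scipy.spatial.transform import Rotation as R
def grab(name,save=None,scale=1,crop=None):
    g=imaging.grab_frame(name); im=g["frame"][:,:,::-1].copy()
    if crop: x0,y0,x1,y1=crop; im=im[y0:y1,x0:x1]
    if scale!=1: im=cv2.resize(im,None,fx=scale,fy=scale,interpolation=cv2.INTER_CUBIC)
    if save: cv2.imwrite("pics/"+save,im)
    np.save("cal_"+name+".npy",{k:v for k,v in g.items() if k!="frame"},allow_pickle=True)
    return g
def cal(name): return np.load("cal_"+name+".npy",allow_pickle=True).item()
def K(g): return np.array([[g["fx"],0,g["cx"]],[0,g["fy"],g["cy"]],[0,0,1.]])
def ray(name,px):
    g=cal(name); u=cv2.undistortPoints(np.array([[px]],float),K(g),np.array(g["dist_coeffs"],float))[0,0]
    Rm=cv2.Rodrigues(np.array(g["rvec"],float))[0]; t=np.array(g["tvec"],float).ravel()
    return -Rm.T@t, Rm.T@np.array([u[0],u[1],1.])
def onz(name,px,z):
    c,d=ray(name,px); return c+d*(z-c[2])/d[2]
def tri(a,b):
    (c1,d1),(c2,d2)=ray("scene",a),ray("top",b)
    s=np.linalg.lstsq(np.c_[d1,-d2],c2-c1,rcond=None)[0]
    p,q=c1+s[0]*d1,c2+s[1]*d2; return (p+q)/2,np.linalg.norm(p-q)
def proj(name,P):
    g=cal(name); return cv2.projectPoints(np.array(P,float).reshape(-1,3),np.array(g["rvec"],float),np.array(g["tvec"],float),K(g),np.array(g["dist_coeffs"],float))[0][:,0]
E
python3 - <<'E'
from h import *
for n in("scene","top"):
    grab(n,n+"0.png",1.42); print(n,ray(n,(280,210)))
s=r.read_state(); print(s)
print(R.from_quat(np.roll(s["orientation"],-1)).as_matrix().round(3))
E
```

```text
scene (array([ 815.0747113 ,  626.52243914, 1268.85705877]), array([-0.25870707, -0.45957716, -0.84970664]))
top (array([ 182.42595759,   18.31274171, 1550.13099105]), array([ 0.19557775,  0.00341185, -0.98069841]))
{'time_s': 0.1, 'joints': array([-1.32091935,  0.32171189, -0.07012441,  1.45155456,  0.02263988,
        1.37080685, -0.05691324]), 'qvel': array([ 0.00047116, -0.00184923,  0.00030576, -0.00234708,  0.00050017,
       -0.0020025 ,  0.00046015]), 'joint_torque': array([ 3.13807022e-04, -4.92577064e+01, -4.05481188e-01, -3.13394380e+01,
       -6.41397550e-02,  3.97079706e-02,  7.19509717e-05]), 'eef_pos': array([151.75991557, 631.52300379, 221.59445563]), 'orientation': array([-3.93049035e-05,  1.17585654e-01,  9.93062383e-01, -8.45689473e-04]), 'force': array([ 0.03745919, -0.1597266 ,  0.26002678]), 'moment': array([-0.02351178, -0.00994449, -0.03578976]), 'width': 87.22716518974063}
[[-0.972  0.234 -0.   ]
 [ 0.234  0.972 -0.002]
 [-0.    -0.002 -1.   ]]
```

View pics/scene0.png

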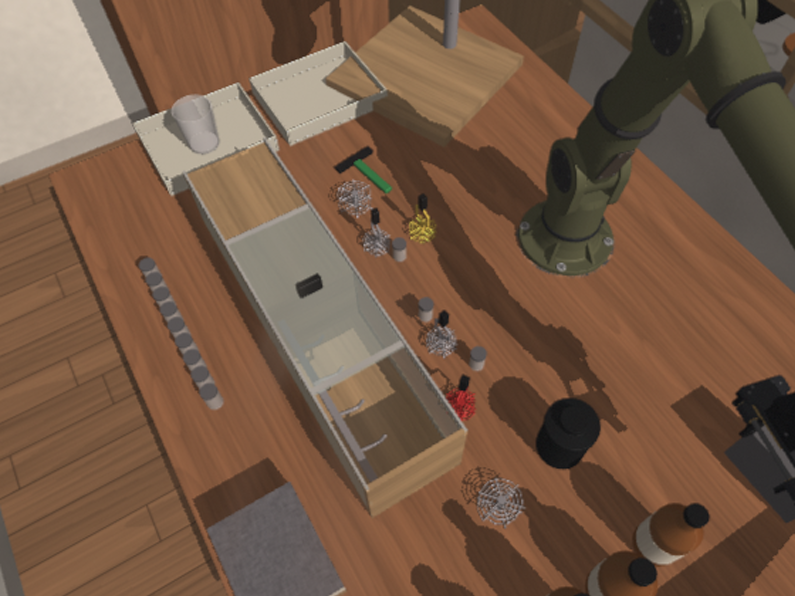

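View pics/top0.png

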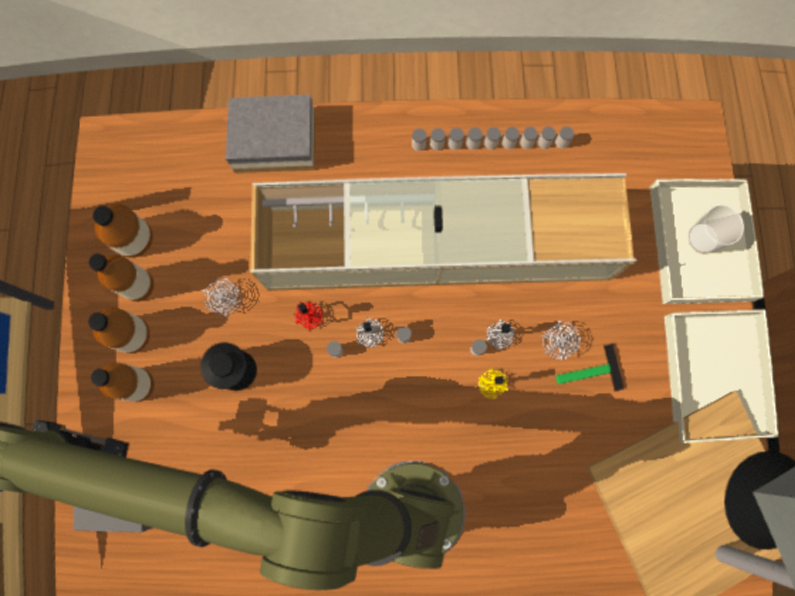

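Scene and top views. Possible targets, in top0.png pixels:
- Steel reel with handle A, grip at (368,328).
- Steel reel with handle B, grip at (505,328).
- Red look-alike at (305,312).
- Yellow look-alike at (495,381).
- Plain reels at (225,295) and (563,340).

I choose A and B. The hatch handle is at (438,218), with the hatch part open. Next are close crops.

Run:
```python
from h import *
a=grab("scene")["frame"][:,:,::-1]; b=grab("top")["frame"][:,:,::-1]
f=lambda im,x,y,w,h,s:cv2.resize(im[y:y+h,x:x+w],None,fx=s,fy=s,interpolation=cv2.INTER_CUBIC)
top=np.hstack([f(b,230,210,80,60,5),f(b,325,210,80,60,5)])
bot=np.hstack([f(a,275,200,80,60,5),f(a,235,130,80,60,5)])
cv2.imwrite("pics/c1.png",np.vstack([top,bot]))
cv2.imwrite("pics/c2.png",f(b,170,110,285,100,2.8))
```

```text
(no output)
```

View pics/c1.png

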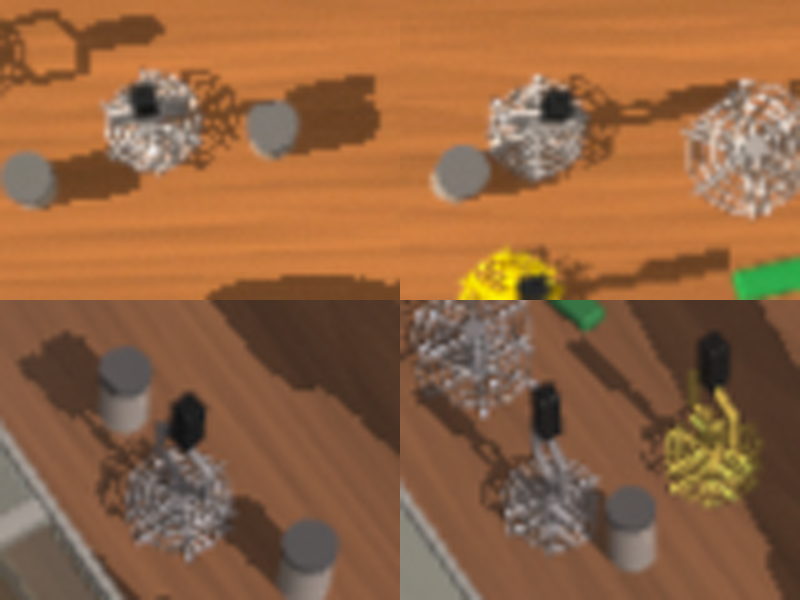

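View pics/c2.png

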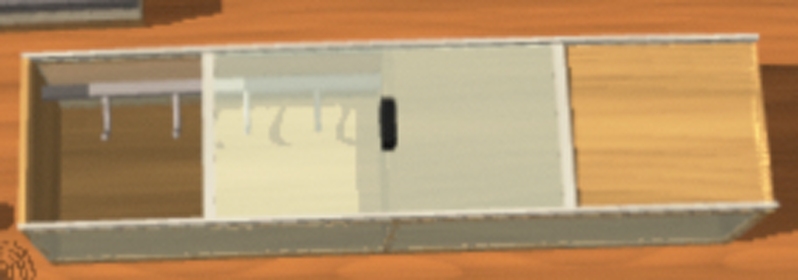

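Run:
```python
from h import *
m=lambda U,V,ox,oy,s:((U+.5)/s-.5+ox,(V+.5)/s-.5+oy)
c2=lambda U,V:m(U,V,170,110,2.8)
for z in(172,178):
  C=[onz("top",c2(*p),z) for p in((22,56),(757,37),(778,205),(18,227))]
  C=np.array(C)[:,:2]; print(z,C.round(0).tolist(),[round(float(np.linalg.norm(C[i]-C[i-1]))) for i in range(4)],"yaw",[float(np.degrees(np.arctan2(*( -(C[i]-C[j])[0],(C[i]-C[j])[1])))) for i,j in((0,1),(3,2))],"mid",C.mean(0))
for n,p in zip("3210",((104,136),(177,135),(247,132),(318,128))): print("tip",n,onz("top",c2(*p),130).round(0))
print("handle top",onz("top",c2(388,124),214).round(0), "hatch edge", [onz("top",c2(*p),178).round(0) for p in ((207,53),(207,215),(560,44),(572,206))])
A=tri(m(188,422-300,275,200,5),m(147,101,230,210,5)); B=tri(m(546-400,412-300,235,130,5),m(556-400,105,325,210,5))
print(A,B)
print(onz("top",m(152,122,230,210,5),13).round(0),onz("top",m(137,128,325,210,5),13).round(0))
print("A base scene",onz("scene",m(182,500-300,275,200,5),13).round(0),"B",onz("scene",m(150,506-300,235,130,5),13).round(0))
```

```text
172 [[722.0, 336.0], [723.0, -490.0], [527.0, -493.0], [526.0, 336.0]] [196, 826, 196, 828] yaw [0.11101422805649436, 0.11598191901071504] mid [624.55453403 -77.76239331]
178 [[719.0, 334.0], [721.0, -488.0], [526.0, -490.0], [524.0, 334.0]] [195, 822, 195, 825] yaw [0.11101422805649065, 0.11598191901071367] mid [622.62962887 -77.34410882]
tip 3 [639. 249. 130.]
tip 2 [637. 167. 130.]
tip 1 [638.  88. 130.]
tip 0 [640.   8. 130.]
handle top [615. -65. 214.] hatch edge [array([715., 128., 178.]), array([531., 130., 178.]), array([ 715., -262.,  178.]), array([ 530., -262.,  178.])]
(array([408.65122614,  89.74943585, 112.79469623]), np.float64(0.5287838885343017)) (array([ 397.26760446, -208.15711616,  116.4794042 ]), np.float64(0.514027158071045))
[411.  91.  13.] [ 398. -211.   13.]
A base scene [406.  88.  13.] B [ 398. -212.   13.]
```

```bash
cat > ov.py <<'E'
from h import *
def tile(im,name,x,y,yaw,s=5,w=32,h=36):
    c,sn=np.cos(np.radians(yaw)),np.sin(np.radians(yaw))
    def W(l,z): return [x-sn*l,y+c*l,z]
    L=[W(-19,50),W(-19,70),W(0,89),W(19,70),W(19,50),W(0,40),W(-19,50)]
    G=[[x+c*a*8-sn*b*8,y+sn*a*8+c*b*8,132] for a,b in((-1,-1),(1,-1),(1,1),(-1,1),(-1,-1))]
    o=np.array(proj(name,[[x,y,85]])[0].round(),int)-[w//2,h//2]
    t=cv2.resize(im[o[1]:o[1]+h,o[0]:o[0]+w],None,fx=s,fy=s,interpolation=cv2.INTER_CUBIC)
    if yaw is not None:
        for P,col in((L,(255,0,0)),(G,(0,255,0))):
            p=((proj(name,P)-o+.5)*s).round().astype(int); cv2.polylines(t,[p],False,col,1)
    return t
E
python3 - <<'E'
from ov import *
I={n:imaging.grab_frame(n)["frame"][:,:,::-1].copy() for n in("scene","top")}
rows=[]
for x,y in((408.5,89.8),(397.3,-209)):
  for n in("top","scene"):
    rows.append(np.hstack([tile(I[n],n,x,y,a,h=30) for a in(-30,-15,0,15,30)]))
cv2.imwrite("pics/ov.png",np.vstack(rows))
E
```

```text
(no output)
```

View pics/ov.png

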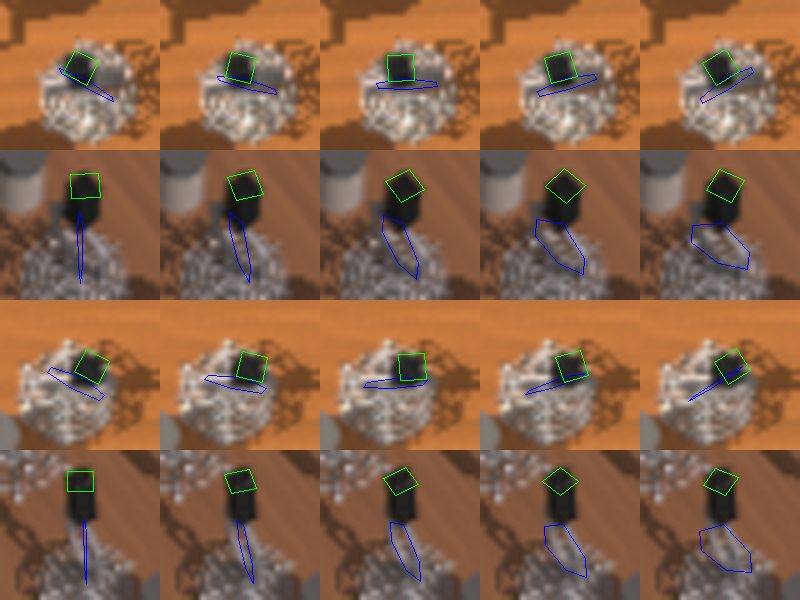

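View: loop and grip outlines fit reel A at a yaw of about +13° and reel B at about +3°. Both stand upright with grips at the expected height. The hatch comes first: its handle is at about (615,-65).

>>> {"method": "carry_out", "body": {"moves": [[-1,0,0,-0.06,0],[-1,0,0,-0.11,0],[-1,-0.045,-0.042,-0.11,-0.1],[-1,-0.09,-0.083,-0.11,-0.236],[-1,-0.135,-0.125,-0.11,-0.236],[-1,-0.18,-0.167,-0.11,-0.236],[-1,-0.225,-0.209,-0.11,-0.236],[-1,-0.27,-0.25,-0.11,-0.236]]}}

```text
time_s: 1.3
eef_pos: [356.9, 323.9, 332.8]
orientation: [0.0, -0.0, 1.0, 0.0]
force: [0.3, 0.6, -0.2]
width: 87.1
```

>>> {"method": "carry_out", "body": {"moves": [[-0.3,-0.034,-0.051,0,0],[-0.3,-0.067,-0.1,0,0],[-0.3,-0.1,-0.15,0,0],[-0.3,-0.133,-0.2,0,0],[-0.3,-0.166,-0.25,0,0],[-0.3,-0.2,-0.3,0,0],[-0.3,-0.233,-0.35,0,0],[-0.3,-0.259,-0.391,0,0]]}}

```text
time_s: 2.3
eef_pos: [615.9, -67.3, 332.7]
orientation: [0.0, 0.0, 1.0, -0.0]
force: [0.8, -0.2, 0.1]
width: 56.6
```

>>> {"method": "carry_out", "body": {"moves": [[-0.3,0,0,0.05,0],[-0.3,0,0,0.09,0],[-0.3,0,0,0.09,0]]}}

```text
time_s: 2.68
eef_pos: [613.0, -64.5, 239.4]
orientation: [-0.003, -0.0, 1.0, 0.0]
force: [-0.9, -0.4, 1.2]
width: 56.5
```

Run:
```python
from h import *
a=grab("scene")["frame"][:,:,::-1]; b=grab("top")["frame"][:,:,::-1]
f=lambda im,x,y,w,h,s:cv2.resize(im[y:y+h,x:x+w],None,fx=s,fy=s,interpolation=cv2.INTER_CUBIC)
cv2.imwrite("pics/d.png",np.hstack([f(a,180,140,100,100,4),f(b,260,100,100,100,4)]))
print(r.read_state()["eef_pos"],r.read_state()["width"])
```

```text
[615.57925429 -64.97974517 243.86418601] 56.67777460737561
```

View pics/d.png

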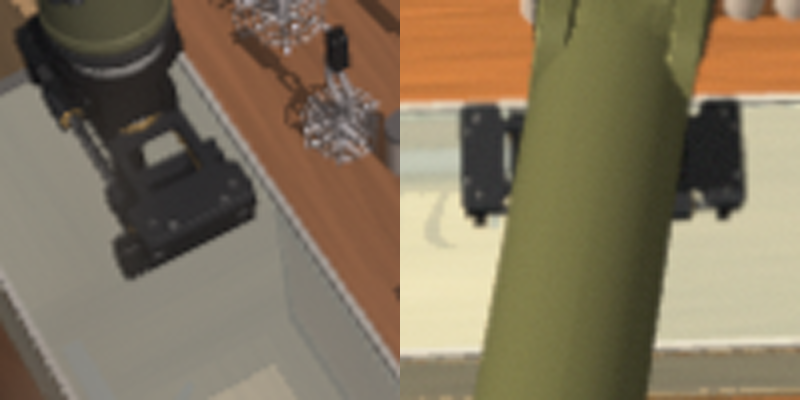

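The view is blocked by the gripper, so I trust the measured handle position (20 mm of slack each side) and lower over it.

>>> {"method": "carry_out", "body": {"moves": [[-0.3,0,0,0.03,0],[-0.3,0,0,0.055,0],[-0.3,0,0,0.055,0],[0.8,0,0,0.055,0],[0.8,0,0,0.055,0],[0.8,0,0,0.055,0],[0.8,0,0,0.055,0],[0.8,0,0,0.055,0]], "force": 10}}

```text
time_s: 3.78
eef_pos: [615.2, -65.9, 187.8]
orientation: [0.0, 0.0, 1.0, -0.0]
force: [0.3, -1.7, 0.3]
width: 15.8
```

>>> {"method": "carry_out", "body": {"moves": [[0.8,0,-0.025,0,0],[0.8,0,-0.05,0,0],[0.8,0,-0.075,0,0],[0.8,0,-0.1,0,0],[0.8,0,-0.125,0,0],[0.8,0,-0.15,0,0],[0.8,0,-0.175,0,0],[0.8,0,-0.195,0,0]]}}

```text
time_s: 4.78
eef_pos: [615.8, -259.5, 187.7]
orientation: [0.0, -0.001, 1.0, 0.001]
force: [0.7, 3.6, 2.6]
width: 16.2
```

>>> {"method": "carry_out", "body": {"moves": [[0.8,0,-0.006,0,0],[0.8,0,-0.012,0,0],[0.8,0,-0.018,0,0],[0.8,0,-0.018,0,0]]}}

```text
time_s: 5.28
eef_pos: [615.8, -277.5, 187.8]
orientation: [0.001, -0.0, 1.0, 0.0]
force: [3.3, 2.6, 1.5]
width: 16.1
```

>>> {"method": "carry_out", "body": {"moves": [[0.8,0,-0.006,0,0],[0.8,0,-0.012,0,0],[0.8,0,-0.012,0,0]]}}

```text
time_s: 5.65
eef_pos: [615.9, -280.0, 187.5]
orientation: [-0.001, -0.003, 1.0, 0.008]
force: [-2.8, 20.4, 10.2]
width: 21.1
```

The force rose to 20 N near y = -280, so the hatch is at its stop. Releasing.

>>> {"method": "carry_out", "body": {"moves": [[0.8,0,0.006,0,0],[0.8,0,0.011,0,0],[-0.3,0,0.011,0,0],[-0.3,0,0.011,0,0],[-0.3,0,0.011,-0.04,0],[-0.3,0,0.011,-0.1,0],[-0.3,0,0.011,-0.14,0],[-0.3,0,0.011,-0.14,0]]}}

```text
time_s: 6.65
eef_pos: [615.2, -282.0, 331.4]
orientation: [0.002, 0.001, 1.0, -0.002]
force: [0.3, 0.2, 0.3]
width: 56.0
```

>>> {"method": "carry_out", "body": {"moves": [[-0.3,0.055,0.018,0,-0.05],[-0.3,0.11,0.036,0,-0.05],[-0.3,0.165,0.054,0,-0.05],[-0.3,0.218,0.072,0,-0.05],[-0.3,0.218,0.072,0.06,-0.05],[-0.3,0.218,0.072,0.12,-0.05],[-0.3,0.218,0.072,0.16,-0.05],[-0.3,0.218,0.072,0.16,-0.05]]}}

```text
time_s: 7.65
eef_pos: [393.5, -206.7, 164.1]
orientation: [-0.004, -0.025, 1.0, 0.001]
force: [-0.2, -0.0, 0.4]
width: 56.5
```

Run:
```python
from h import *
a=grab("scene")["frame"][:,:,::-1]; b=grab("top")["frame"][:,:,::-1]
f=lambda im,x,y,w,h,s:cv2.resize(im[y:y+h,x:x+w],None,fx=s,fy=s,interpolation=cv2.INTER_CUBIC)
cv2.imwrite("pics/e.png",np.hstack([f(a,215,115,80,100,5),f(b,320,190,80,100,5)]))
print(r.read_state()["eef_pos"],r.read_state()["width"])
```

```text
[ 397.01754602 -207.69714648  168.02775802] 56.30589161988979
```

View pics/e.png

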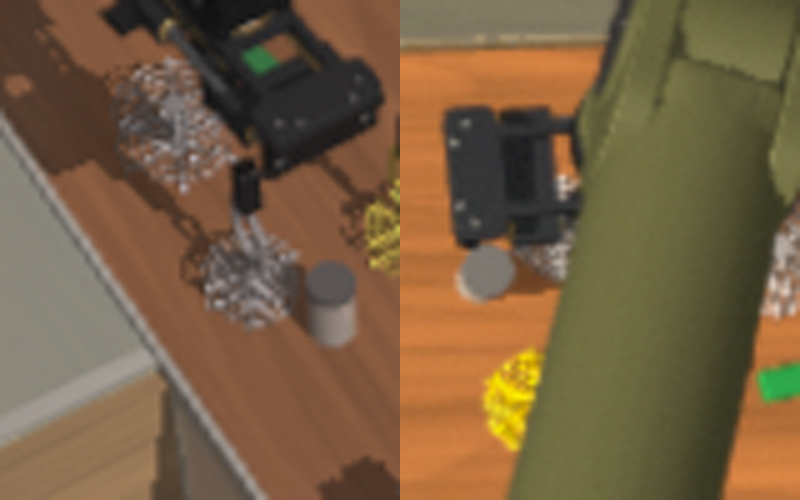

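The grip is at scene pixel (264,152), where it was, so reel B has not moved. Lowering and gripping.

>>> {"method": "carry_out", "body": {"moves": [[-0.3,0,-0.001,0.04,0],[-0.3,0,-0.001,0.074,0],[-0.3,0,-0.001,0.074,0],[0.8,0,-0.001,0.074,0],[0.8,0,-0.001,0.074,0],[0.8,0,-0.001,0.074,0],[0.8,0,-0.001,0.074,0],[0.8,0,-0.001,0.074,0]], "force": 30}}

```text
time_s: 8.75
eef_pos: [397.3, -208.3, 93.7]
orientation: [0.0, -0.025, 1.0, -0.0]
force: [2.7, -1.1, -1.6]
width: 15.5
```

>>> {"method": "carry_out", "body": {"moves": [[0.8,0,0,-0.02,0],[0.8,0,0,-0.06,0],[0.8,0,0,-0.11,0],[0.8,0,0,-0.16,0],[0.8,0,0,-0.21,0],[0.8,0,0,-0.21,0.05]]}}

```text
time_s: 9.5
eef_pos: [398.9, -208.8, 307.2]
orientation: [0.003, 0.001, 1.0, -0.0]
force: [-0.5, 0.1, -2.3]
width: 15.9
```

>>> {"method": "carry_out", "body": {"moves": [[0.8,-0.012,0.02,0,0],[0.8,-0.04,0.06,0,0],[0.8,-0.07,0.103,0,0],[0.8,-0.1,0.147,0,0],[0.8,-0.13,0.191,0,0],[0.8,-0.16,0.235,0,0],[0.8,-0.185,0.275,0,0],[0.8,-0.202,0.296,0,0]]}}

```text
time_s: 10.5
eef_pos: [599.4, 91.5, 302.1]
orientation: [-0.001, -0.002, 1.0, 0.0]
force: [0.1, -0.3, -1.4]
width: 16.0
```

Run:
```python
from h import *
a=grab("scene")["frame"][:,:,::-1]; b=grab("top")["frame"][:,:,::-1]
f=lambda im,x,y,w,h,s:cv2.resize(im[y:y+h,x:x+w],None,fx=s,fy=s,interpolation=cv2.INTER_CUBIC)
cv2.imwrite("pics/f.png",np.hstack([f(a,190,180,150,180,2.65),f(b,165,90,150,180,2.65)]))
s=r.read_state();print(s["eef_pos"],s["width"],s["force"])
for P in([638.5,87.5,130],[664.5,87.5,116],[664.5,247.5,116]): print(proj("scene",P),proj("top",P))
```

```text
[599.56137383  92.18266578 301.55575561] 15.868278088440539 [-0.60837458  0.57338773 -1.39831005]
[[240.61752585 258.42674756]] [[258.07638405 156.62109657]]
[[232.64702702 265.18051819]] [[258.18284404 150.168034  ]]
[[261.77194894 313.76407669]] [[208.16910507 151.77643336]]
```

View pics/f.png

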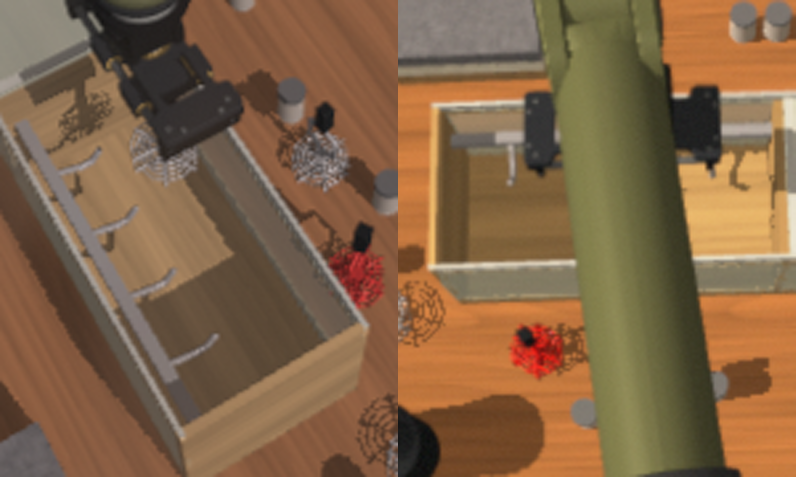

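>>> {"method": "carry_out", "body": {"moves": [[0.8,0.008,-0.004,0,0],[0.8,0.008,-0.004,0.03,0],[0.8,0.008,-0.004,0.06,0],[0.8,0.008,-0.004,0.09,0],[0.8,0.008,-0.004,0.12,0],[0.8,0.008,-0.004,0.14,0],[0.8,0.008,-0.004,0.152,0],[0.8,0.008,-0.004,0.152,0]]}}

```text
time_s: 11.6
eef_pos: [590.3, 82.9, 151.3]
orientation: [-0.001, 0.001, 1.0, -0.0]
force: [1.3, 0.3, -1.7]
width: 15.9
```

>>> {"method": "carry_out", "body": {"moves": [[0.8,0,0.0045,0.001,0],[0.8,0,0.0045,0.001,0],[0.8,-0.012,0.0045,0.001,0],[0.8,-0.024,0.0045,0.001,0],[0.8,-0.034,0.0045,0.001,0],[0.8,-0.034,0.0045,0.001,0]]}}

```text
time_s: 12.35
eef_pos: [625.9, 88.1, 150.2]
orientation: [-0.0, 0.0, 1.0, -0.0]
force: [-0.7, -0.2, -0.5]
width: 15.8
```

Run:
```python
from h import *
a=grab("scene")["frame"][:,:,::-1]
f=lambda im,x,y,w,h,s:cv2.resize(im[y:y+h,x:x+w],None,fx=s,fy=s,interpolation=cv2.INTER_CUBIC)
cv2.imwrite("pics/g.png",f(a,200,210,80,80,7))
s=r.read_state();print(s["eef_pos"],s["width"],s["force"])
```

```text
[625.33126052  88.15629095 150.19338043] 15.62350805270363 [ 0.18944319 -0.48168416 -1.20954366]
```

View pics/g.png

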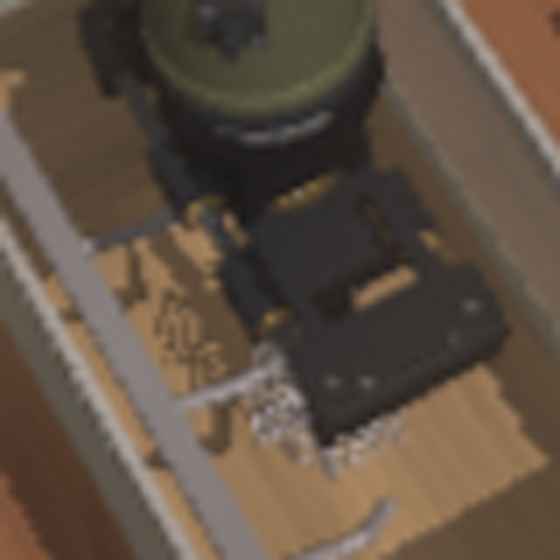

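The hook rod (190,400)–(270,375) lies over the reel disc, ahead of the loop. I continue +x and then lower.

>>> {"method": "carry_out", "body": {"moves": [[0.8,-0.01,0,0,0],[0.8,-0.02,0,0,0],[0.8,-0.03,0,0,0],[0.8,-0.039,0,0,0],[0.8,-0.039,0,0,0],[0.8,-0.039,0,0.008,0],[0.8,-0.039,0,0.016,0],[0.8,-0.039,0,0.02,0]]}}

```text
time_s: 13.4
eef_pos: [663.3, 88.5, 129.5]
orientation: [-0.001, -0.0, 1.0, -0.0]
force: [-0.4, 0.2, -1.8]
width: 15.5
```

>>> {"method": "carry_out", "body": {"moves": [[0.8,0,0,0.002,0],[0.8,0,0,0.004,0],[0.8,0,0,0.004,0]]}}

```text
time_s: 13.78
eef_pos: [664.2, 88.4, 126.7]
orientation: [0.0, -0.0, 1.0, 0.0]
force: [0.7, 0.4, -1.8]
width: 15.9
```

>>> {"method": "carry_out", "body": {"moves": [[0.8,0,0,0.001,0],[0.8,0,0,0.002,0],[0.8,0,0,0.003,0],[0.8,0,0,0.003,0]]}}

```text
time_s: 14.28
eef_pos: [664.6, 88.6, 125.9]
orientation: [0.001, -0.0, 1.0, 0.0]
force: [-2.9, -0.6, 9.6]
width: 15.6
```

Contact at the seat height (9.6 N upward). Relaxing, releasing and lifting.

>>> {"method": "carry_out", "body": {"moves": [[0.8,0,0,-0.0015,0],[0.8,0,0,-0.0015,0],[-0.2,0,0,-0.0015,0],[-0.2,0,0,-0.0015,0],[-0.2,0,0,-0.0015,0],[-0.2,0,0,-0.03,0],[-0.2,0,0,-0.08,0],[-0.2,0,0,-0.14,0]]}}

```text
time_s: 15.28
eef_pos: [663.4, 88.4, 263.6]
orientation: [-0.001, -0.0, 1.0, -0.0]
force: [0.8, 0.0, 0.4]
width: 51.5
```

>>> {"method": "carry_out", "body": {"moves": [[-0.3,0.01,0,-0.06,0],[-0.3,0.06,0,-0.06,-0.1],[-0.3,0.12,0,-0.06,-0.2],[-0.3,0.18,0.001,-0.06,-0.22],[-0.3,0.23,0.001,-0.06,-0.22],[-0.3,0.255,0.001,-0.06,-0.22],[-0.3,0.255,0.001,-0.02,-0.22],[-0.3,0.255,0.001,0.03,-0.22]]}}

```text
time_s: 16.27
eef_pos: [409.8, 89.8, 233.7]
orientation: [0.002, -0.11, 0.994, 0.001]
force: [0.8, 0.1, -1.1]
width: 56.3
```

Run:
```python
from h import *
a=grab("scene")["frame"][:,:,::-1]; b=grab("top")["frame"][:,:,::-1]
f=lambda im,x,y,w,h,s:cv2.resize(im[y:y+h,x:x+w],None,fx=s,fy=s,interpolation=cv2.INTER_CUBIC)
cv2.imwrite("pics/h.png",np.hstack([f(a,200,180,140,100,4),f(b,215,110,60,100,4)]))
s=r.read_state();print(s["eef_pos"],s["width"],s["force"])
```

```text
[405.58931583  88.2266374  228.95377333] 56.65979425784723 [-0.40121814 -0.63124066  0.16608183]
```

View pics/h.png

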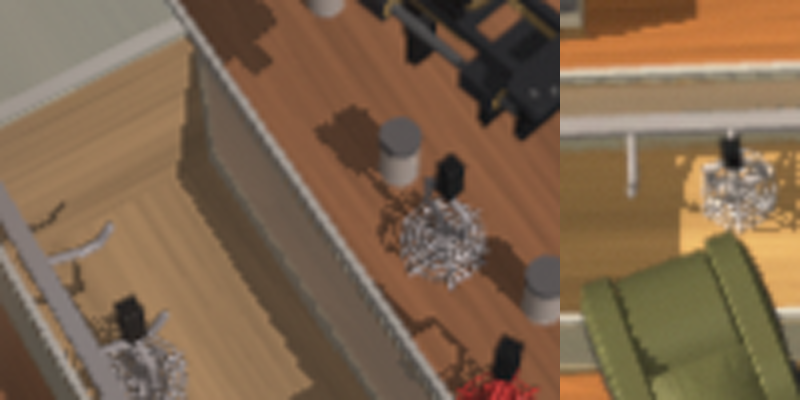

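Reel B hangs on hook 1. Reel A's grip is at scene pixel (312.6,224.2), so it hasn't moved. Lowering in stages.

>>> {"method": "carry_out", "body": {"moves": [[-0.3,0,0,0.03,0],[-0.3,0,0,0.06,0],[-0.3,0,0,0.075,0],[-0.3,0,0,0.075,0],[-0.3,0,0,0.075,0]]}}

```text
time_s: 17.0
eef_pos: [410.2, 89.7, 160.1]
orientation: [0.001, -0.11, 0.994, 0.0]
force: [0.9, -0.2, 0.1]
width: 56.4
```

>>> {"method": "carry_out", "body": {"moves": [[-0.3,0.0015,0,0.04,0],[-0.3,0.0015,0,0.066,0],[-0.3,0.0015,0,0.066,0],[0.8,0.0015,0,0.066,0],[0.8,0.0015,0,0.066,0],[0.8,0.0015,0,0.066,0],[0.8,0.0015,0,0.066,0],[0.8,0.0015,0,0.066,0]]}}

```text
time_s: 18.0
eef_pos: [407.6, 89.1, 92.7]
orientation: [0.0, -0.11, 0.994, 0.0]
force: [-0.1, 0.1, -1.4]
width: 15.3
```

>>> {"method": "carry_out", "body": {"moves": [[0.8,0,0,-0.02,0],[0.8,0,0,-0.06,0],[0.8,0,0,-0.11,0],[0.8,0,0,-0.16,0],[0.8,0,0,-0.21,0.1],[0.8,0,0,-0.21,0.22],[0.8,0,0,-0.21,0.22]]}}

```text
time_s: 18.88
eef_pos: [407.6, 89.0, 302.6]
orientation: [0.0, -0.001, 1.0, 0.0]
force: [0.9, -0.0, -1.7]
width: 15.8
```

>>> {"method": "carry_out", "body": {"moves": [[0.8,-0.01,0.01,0,0],[0.8,-0.04,0.035,0,0],[0.8,-0.075,0.065,0,0],[0.8,-0.11,0.096,0,0],[0.8,-0.145,0.126,0,0],[0.8,-0.17,0.148,0,0],[0.8,-0.182,0.158,0,0],[0.8,-0.182,0.158,0,0]]}}

```text
time_s: 19.88
eef_pos: [589.7, 248.5, 300.0]
orientation: [-0.001, -0.001, 1.0, -0.001]
force: [-1.0, 0.0, -2.0]
width: 15.5
```

>>> {"method": "carry_out", "body": {"moves": [[0.8,0,0,0,0],[0.8,0,0,0.03,0],[0.8,0,0,0.06,0],[0.8,0,0,0.09,0],[0.8,0,0,0.12,0],[0.8,0,0,0.14,0],[0.8,0,0,0.153,0],[0.8,0,0,0.153,0]]}}

```text
time_s: 20.88
eef_pos: [589.2, 246.9, 149.1]
orientation: [-0.0, -0.0, 1.0, -0.0]
force: [-0.4, -0.7, -0.8]
width: 15.9
```

>>> {"method": "carry_out", "body": {"moves": [[0.8,0,0,0,0],[0.8,0,0,0,0]]}}

```text
time_s: 21.12
eef_pos: [590.3, 247.4, 150.8]
orientation: [0.001, -0.0, 1.0, 0.0]
force: [-0.1, 0.3, -1.3]
width: 15.4
```

>>> {"method": "carry_out", "body": {"moves": [[0.8,-0.01,0,0,0],[0.8,-0.02,0,0,0],[0.8,-0.03,0,0,0],[0.8,-0.036,0,0,0],[0.8,-0.036,0,0,0]]}}

```text
time_s: 21.75
eef_pos: [626.0, 246.8, 149.3]
orientation: [-0.0, 0.0, 1.0, -0.0]
force: [0.6, -0.1, -0.2]
width: 15.9
```

Run:
```python
from h import *
a=grab("scene")["frame"][:,:,::-1]; b=grab("top")["frame"][:,:,::-1]
f=lambda im,x,y,w,h,s:cv2.resize(im[y:y+h,x:x+w],None,fx=s,fy=s,interpolation=cv2.INTER_CUBIC)
cv2.imwrite("pics/i.png",np.hstack([f(a,210,235,110,110,5)]))
s=r.read_state();print(s["eef_pos"],s["width"],s["force"])
```

```text
[625.43840295 247.11668594 149.39728714] 15.436666087859924 [ 0.08031018 -0.54318702 -0.46179614]
```

View pics/i.png

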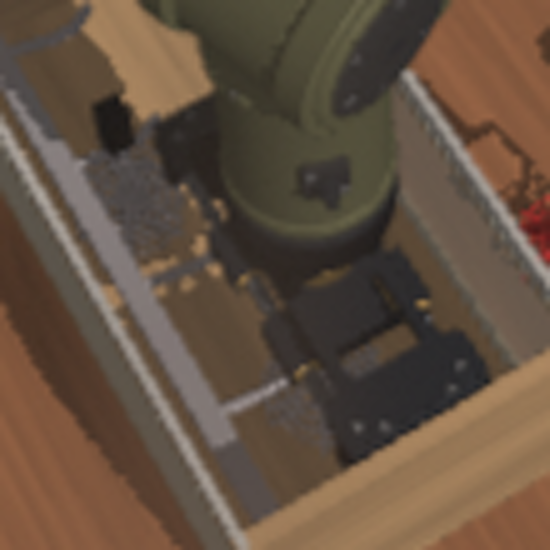

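Same picture as before: the reel disc (300,410) is under hook 3's rod (230,410)–(290,385). Continuing.

>>> {"method": "carry_out", "body": {"moves": [[0.8,-0.01,0,0,0],[0.8,-0.02,0,0,0],[0.8,-0.03,0,0,0],[0.8,-0.039,0,0,0],[0.8,-0.039,0,0,0],[0.8,-0.039,0,0.008,0],[0.8,-0.039,0,0.016,0],[0.8,-0.039,0,0.02,0]]}}

```text
time_s: 22.85
eef_pos: [663.8, 247.1, 128.4]
orientation: [-0.001, -0.0, 1.0, -0.0]
force: [0.6, -0.1, -1.5]
width: 15.7
```

>>> {"method": "carry_out", "body": {"moves": [[0.8,0,0,0.002,0],[0.8,0,0,0.004,0],[0.8,0,0,0.004,0]]}}

```text
time_s: 23.22
eef_pos: [664.7, 247.2, 126.0]
orientation: [0.0, -0.0, 1.0, 0.0]
force: [-0.6, 0.6, -0.2]
width: 15.6
```

>>> {"method": "carry_out", "body": {"moves": [[0.8,0,0,0.001,0],[0.8,0,0,0.002,0],[0.8,0,0,0.002,0]]}}

```text
time_s: 23.6
eef_pos: [664.8, 247.3, 125.6]
orientation: [0.001, -0.0, 1.0, 0.0]
force: [-3.1, -1.1, 7.3]
width: 15.8
```

Contact at the same height as before. Release, lift, and move toward the hatch handle (615,-280), clear of the bay.

>>> {"method": "carry_out", "body": {"moves": [[0.8,0,0,-0.001,0],[0.8,0,0,-0.001,0],[-0.2,0,0,-0.001,0],[-0.2,0,0,-0.001,0],[-0.2,0,0,-0.001,0],[-0.2,0,0,-0.03,0],[-0.2,0,0,-0.08,0],[-0.2,0,0,-0.14,0]]}}

```text
time_s: 24.6
eef_pos: [663.9, 246.9, 263.5]
orientation: [-0.001, -0.0, 1.0, -0.001]
force: [0.9, 1.1, -0.0]
width: 51.8
```

>>> {"method": "carry_out", "body": {"moves": [[-0.3,0,0,-0.06,0],[-0.3,0.01,-0.06,-0.06,0],[-0.3,0.02,-0.12,-0.06,0],[-0.3,0.03,-0.18,-0.06,0],[-0.3,0.04,-0.24,-0.06,0],[-0.3,0.049,-0.3,-0.06,0],[-0.3,0.049,-0.36,-0.06,0],[-0.3,0.049,-0.42,-0.06,0]]}}

```text
time_s: 25.6
eef_pos: [615.5, -174.7, 323.7]
orientation: [0.0, -0.0, 1.0, 0.0]
force: [1.0, -0.1, -0.7]
width: 56.4
```

Run:
```python
from h import *
a=grab("scene")["frame"][:,:,::-1]; b=grab("top")["frame"][:,:,::-1]
f=lambda im,x,y,w,h,s:cv2.resize(im[y:y+h,x:x+w],None,fx=s,fy=s,interpolation=cv2.INTER_CUBIC)
cv2.imwrite("pics/j.png",np.hstack([f(a,190,100,140,260,2.2),f(b,165,80,220,260,2.2)]))
s=r.read_state();print(s["eef_pos"],s["width"],s["force"])
```

```text
[ 613.13440798 -183.25966427  323.62295199] 56.92141689451526 [-0.7515456  -0.49678426  0.11872648]
```

View pics/j.png

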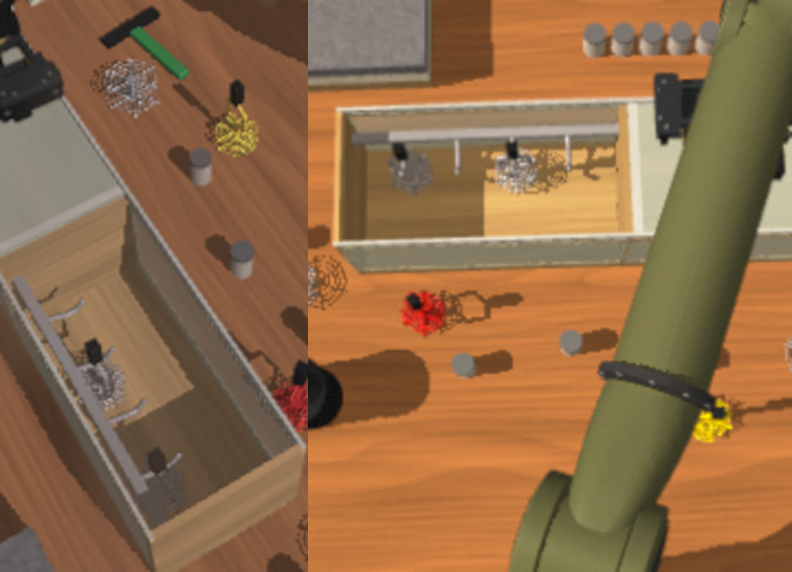

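Both steel reels hang, on hooks 1 and 3, and the bystanders haven't moved. Gripping the hatch handle again.

>>> {"method": "carry_out", "body": {"moves": [[-0.3,0,-0.05,0,0],[-0.3,0,-0.1,0,0],[-0.3,0,-0.106,0,0],[-0.3,0,-0.106,0.05,0],[-0.3,0,-0.106,0.07,0],[-0.3,0,-0.106,0.07,0],[-0.3,0,-0.106,0.07,0]]}}

```text
time_s: 26.58
eef_pos: [616.6, -278.7, 255.3]
orientation: [0.001, -0.001, 1.0, -0.0]
force: [0.8, -0.3, 0.8]
width: 56.5
```

>>> {"method": "carry_out", "body": {"moves": [[-0.3,0,0,0.03,0],[-0.3,0,0,0.055,0],[-0.3,0,0,0.067,0],[0.8,0,0,0.067,0],[0.8,0,0,0.067,0],[0.8,0,0,0.067,0],[0.8,0,0,0.067,0],[0.8,0,0,0.067,0]], "force": 15}}

```text
time_s: 27.58
eef_pos: [615.9, -277.4, 187.0]
orientation: [0.0, -0.001, 1.0, 0.001]
force: [-1.3, 0.4, 1.8]
width: 15.6
```

>>> {"method": "carry_out", "body": {"moves": [[0.8,0,0.012,0,0],[0.8,0,0.03,0,0],[0.8,0,0.055,0,0],[0.8,0,0.08,0,0],[0.8,0,0.105,0,0],[0.8,0,0.13,0,0],[0.8,0,0.155,0,0],[0.8,0,0.18,0,0]]}}

```text
time_s: 28.58
eef_pos: [615.4, -98.5, 186.9]
orientation: [0.0, -0.0, 1.0, -0.001]
force: [0.7, -4.0, -0.7]
width: 15.9
```

>>> {"method": "carry_out", "body": {"moves": [[0.8,0,0.025,0,0],[0.8,0,0.05,0,0],[0.8,0,0.075,0,0],[0.8,0,0.1,0,0],[0.8,0,0.125,0,0],[0.8,0,0.15,0,0],[0.8,0,0.175,0,0],[0.8,0,0.195,0,0]]}}

```text
time_s: 29.58
eef_pos: [614.7, 97.1, 186.9]
orientation: [-0.0, -0.0, 1.0, -0.0]
force: [-1.3, -2.7, 2.2]
width: 16.3
```

>>> {"method": "carry_out", "body": {"moves": [[0.8,0,0.006,0,0],[0.8,0,0.012,0,0],[0.8,0,0.018,0,0],[0.8,0,0.018,0,0]]}}

```text
time_s: 30.08
eef_pos: [614.7, 114.6, 186.9]
orientation: [-0.001, -0.0, 1.0, 0.0]
force: [-4.3, -0.3, 5.7]
width: 16.0
```

>>> {"method": "carry_out", "body": {"moves": [[0.8,0,0.004,0,0],[0.8,0,0.008,0,0],[0.8,0,0.012,0,0],[0.8,0,0.012,0,0]]}}

```text
time_s: 30.58
eef_pos: [614.7, 122.6, 186.9]
orientation: [-0.001, 0.001, 1.0, -0.002]
force: [-6.0, -6.4, 5.7]
width: 15.7
```

>>> {"method": "carry_out", "body": {"moves": [[0.8,0,0.003,0,0],[0.8,0,0.006,0,0],[0.8,0,0.006,0,0]]}}

```text
time_s: 30.95
eef_pos: [614.7, 122.6, 186.8]
orientation: [-0.002, 0.004, 1.0, -0.005]
force: [-6.5, -14.8, 7.6]
width: 16.0
```

It stopped at 122.6, 400 mm of travel, with force rising: shut. Ease off, still slightly pressing, then open and lift.

>>> {"method": "carry_out", "body": {"moves": [[0.8,0,-0.004,0,0],[-0.3,0,-0.005,0,0],[-0.3,0,-0.006,0,0],[-0.3,0,-0.006,0,0],[-0.3,0,-0.006,-0.04,0],[-0.3,0,-0.006,-0.1,0],[-0.3,0,-0.006,-0.15,0]]}}

```text
time_s: 31.82
eef_pos: [615.8, 126.9, 338.8]
orientation: [0.001, -0.001, 1.0, 0.0]
force: [0.2, 0.5, 0.4]
width: 55.7
```

>>> {"method": "carry_out", "body": {"moves": [[-0.3,0.06,0,0,0],[-0.3,0.12,-0.02,0,0],[-0.3,0.15,-0.07,0,0],[-0.3,0.15,-0.13,0,0],[-0.3,0.15,-0.19,0,0],[-0.3,0.15,-0.25,0,0],[-0.3,0.15,-0.31,0,0],[-0.3,0.15,-0.31,0,0]]}}

```text
time_s: 32.83
eef_pos: [464.6, -189.2, 337.0]
orientation: [0.001, 0.005, 1.0, -0.001]
force: [0.4, 0.4, 0.0]
width: 56.6
```

Run:
```python
from h import *
a=grab("scene")["frame"][:,:,::-1]; b=grab("top")["frame"][:,:,::-1]
f=lambda im,x,y,w,h,s:cv2.resize(im[y:y+h,x:x+w],None,fx=s,fy=s,interpolation=cv2.INTER_CUBIC)
cv2.imwrite("pics/k.png",np.hstack([f(a,190,130,140,230,2.4),f(b,150,90,190,230,2.4)]))
s=r.read_state();print(s["eef_pos"],s["width"],s["force"])
```

```text
[ 465.88896493 -183.55134861  336.49160637] 56.77455855495966 [-0.3472432  -1.08610417  0.02396939]
```

View pics/k.png

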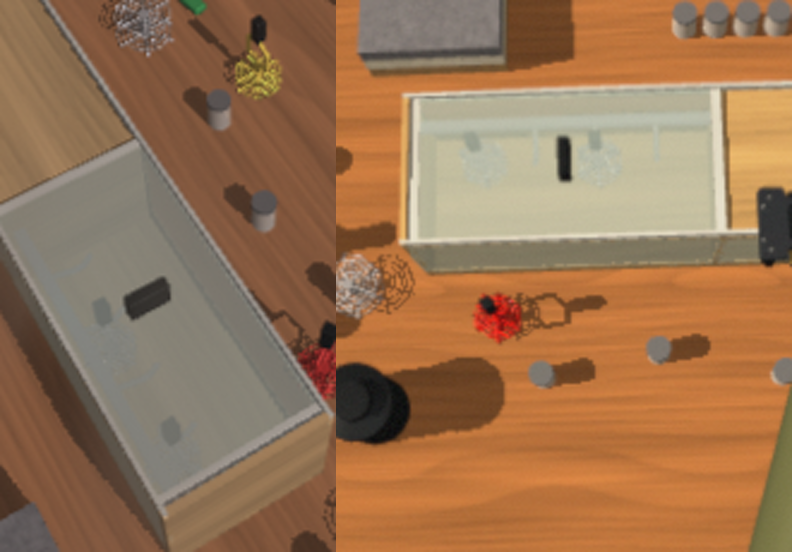

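The hatch's front edge meets the frame, and both reels hang beneath it. Handing in.

```bash
python3 -c "
from bench import r
r.sign_off(); print(r.read_state()['time_s'])"
```

```text
the job is handed in; nothing more can be done
the job is handed in; nothing more can be done
```

The job is done and handed in at about 33 s of the 210 s allowed. Only two steel reels with handles were on the table. I slid the hatch back to its stop, hung those two on hooks 1 and 3, and then shut the hatch.

**Hatch:** it travelled about 400 mm between its stops, from y ≈ -278 to +123. The force rose at each end: 20 N at the back stop and 15 N at the frame. The last picture shows its front edge against the frame.

**Reels:** both touched down at the same seat height, and the last picture shows both hanging under the closed hatch. I saw no knocked reel and no loosening of the grip.

**Everything else:** the red and yellow look-alikes, the plain reels and the other things on the table were left untouched. None looked moved in the pictures, but I did not re-measure their positions.

The one disagreement was the hatch handle's x. I measured 615 mm but put the case's centre at about 624 mm. It made no difference to the grip on the 50 mm handle.

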